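# Slide the fixture plate out over the cabinet's edge and hold it

## Robot

A 7-joint arm with a two-finger parallel gripper is mounted at the origin on a cart in front of the work surface, level with it; the furniture and walls round the work are solid. World frame = base frame: x ahead of the robot, y to its left, z up, the work surface at z = 0. Lengths are in m, angles in rad, forces in N, time in s.
With the tool pointing down it reaches from about 0.4 to 0.85 m from the base axis. Payload 10.4 kg.
Tool frame: the origin (TCP) lies midway between the tips of the shut fingers; the grasp point (between the pads) lies 19 mm behind it; z points along the fingers, y is the line along which they close (so a half turn about z gives the same grasp; the last joint's range is limited). The gripper opens to 87 mm and grips with 3 to 60 N. Pads are 19 mm wide; open, the fingers measure 117 mm over their backs; the gripper's body (75 mm by 190 mm) begins 51 mm behind the grasp point.
Start: joints at [-1.126, 0.332, -0.065, 1.46, 0.022, 1.35, -0.088], TCP at [0.282, 0.558, 0.223] pointing down, gripper open.
Joint ranges: [-2.6, 2.6], [-0.5, 2.12], [-1.47, 1.34], [0.16, 2.42], [-1.27, 4.41], [0.06, 2.06], [-2.6, 2.6]. Speed limits (rad/s): [2.22, 2.22, 2.79, 2.79, 3.14, 3.14, 3.14].

## Interface

Orientations are given as a unit quaternion [x, y, z, w].
In Python, from bench import r gives the robot as it stands.
- The arm moves only by the tool apply_moves, never from a script. Its argument "steps" is a list of rows, each a list of 7 numbers: the turn, a rotation vector about the tool's x, y, z in rad, then the shift along the tool's x, y, z in mm, then the opening, from -1 (shut) to 1 (fully open). In form: [[ax, ay, az, x, y, z, claw], ...]. A call has 1 to 20 rows; each row is the pose to reach, as a shift and turn from the pose commanded when the call began, along the tool's axes at that moment; what a row does not reach only later rows make up. A row lasts 1/12 s, in which the tool goes at most 41.7 mm and 7.16 degrees, less where a joint would pass 70% of its speed; a pose out of reach is approached as far as the arm can. A call with a gripper value outside its range is refused whole. The fingers move at their own pace and stop on an object; "force" is the grip in N (left out, the last holds). Time passes only in rows, so rows that repeat a pose let the fingers close. It gives the time, the measured TCP pose, the force, the opening and the grip force at its end, in the units of the state.
- r.read_state(): the state, without advancing time (a new reading comes with each control period).
- r.camera(name): name is "scene" or "side" or "wrist"; returns a dict with "pixels" (480x640x3 uint8, red, green, blue), "z_map" (480x640 float32, m along the optical axis (not along the pixel's ray), 0 where there is no reading), "fovy" (degrees; the focal length in pixels is half the picture's height over the tangent of half this angle, whatever the lens; pixels are square), "cx", "cy" (the principal point, pixels), "k1" (the pictures are not rectified: a ray, as slopes to the right and down, at radius r is drawn at 1 + k1 r^2 times it, then the intrinsics apply), "position" and "orientation" of the camera in the world. Camera axes: x right, y down, z forward; pixel columns grow to the right and rows downward; lengths in m; the calibration is good to about 2 mm. A picture is of the moment at which its call begins.
- r.close_job(): hands the job in; it is judged then, once.
The state is a dict: "time": time; "joint_positions": joint angles; "joint_vel": joint speeds; "joint_torque": joint torques, N m; "ee_pos": TCP position; "eef_rot": TCP orientation; "ft_force": force on the tool from outside, world axes, zero at the start; "torque": the same for the moment, N m; "width": finger opening in m; "grip_force": force on a finger pad.
Only numpy, scipy, OpenCV 4.12 (cv2) and the standard library are available. Lean on these libraries where they do the work, as an engineer would, in place of code of your own. Each camera call takes 0.05 s, during which the arm holds its last target. There are 200 camera calls.

## Task

Swing the door of the low cabinet wide open by its upright pull, at least square to the cabinet's front, and leave it open. Then take the fixture plate on top of the cabinet by the upright grip at its rear and slide it out over the front edge, flat on the cabinet top, until the line scribed across the plate lies exactly over that edge. The plate is then nose-heavy and would tip, so finish while still holding it down level with the fingers: do not let go. Never let it tip or lift off, and leave the other things alone.

Things in the scene. Friction and masses are not known exactly. Their poses are not given: they have to be found in the camera images.
- cabinet: Fixed grey box, 200 mm deep, 120 mm wide, 90 mm high; origin under its centre. x axis horizontal from front to back, y to the left as seen from the front, z up. On its top two guide rails, 10 mm wide and 10 mm high, run front to back, inner faces 40 mm left and right of the middle: the plate slides between them.
- top_edge (a point): Middle of the cabinet's front top edge, on the top surface, 90 mm above the desk; axes as the cabinet's (y runs along the edge).
- door (a joint): Angle of the cabinet's door in rad: 0 shut, grows as it opens outward to its stop at 1.9; it must be open past 1.45 (about square). Light, a little friction; it stays where it is left and has no latch. It may stand ajar by up to 0.25 at the start.
- door_hinge (a point): Point on the door's upright hinge line, 105 mm above the desk, at the door's left end as seen from the front. Seen from above the door opens clockwise about it. The door is a grey panel 116 mm wide, 10 mm thick, from 4 to 118 mm above the desk: shut, it stands 28 mm above the cabinet's top and bars the plate.
- door_pull (a point): Grip point on the door's pull, 105 mm above the desk. The pull is a round upright steel bar, 14 mm in diameter, from 25 to 125 mm above the desk, its centre 45 mm in front of the panel's middle plane and 94 mm from the hinge line along the panel. Stand-offs 35 and 62 mm above the desk fix it to the panel; above them it is free all round.
- plate: Loose aluminium fixture plate, 170 mm long, 74 mm wide, 8 mm thick, about 0.4 kg, lying flat on the cabinet's top, its front 10 to 26 mm behind the cabinet's front edge. Origin under its centre; x from its front to its rear, y to the left as seen from the front, z up. Its front half carries a fixed block 50 x 50 x 20 mm.
- plate_line (a point): Middle of the dark scribed line straight across the top of the plate, 100 mm behind its front end, on the top face, 8 mm above the underside; axes as the plate's. The plate's centre of mass lies some 25 mm ahead of the line.
- plate_grip (a point): Grasp point on the plate's upright grip, 44 mm above the plate's underside (134 mm above the desk), 47 mm straight behind the scribed line; axes as the plate's. The grip is a black rib fixed to the plate's rear, 36 mm along the plate, 14 mm across, rising to 61 mm above the underside; pinch it across the 14 mm.
- bottle_mid (a point): Bystander: small clear vial with a black cap, 23 mm in diameter, 58 mm high, upright on the desk; point at its centre. Leave alone.
- tissue_box_mid (a point): Bystander: flat box, 70 x 105 x 22 mm, on the desk; point at its centre. Leave alone.
- specimens_mid (a point): Bystander: clear box with small samples, 83 x 100 x 30 mm, on the desk beyond the cabinet, to its left; point at its centre. Leave alone.

How it is judged:
By the outcome, as a careful person would: the job done as asked, in the order asked, and still so for the second after the job is handed in, while the arm keeps its last pose, push and grip.
It also fails if it takes over 51 s, if anything falls off the work surface, if the arm or the gripper's body presses on something with over 40 N, if the wrist force passes 120 N, or if a joint passes its speed limit or range.

## Working session

There is one attempt and no reset: what is moved stays moved. The work goes in short steps, Python scripts to look and compute and a tool call to move; the robot and the scene stay as the last step left them, time stands still between calls to the robot, and variables do not carry over. Pictures are saved under pics/ and viewed, at most 10 in all, crops included, and the job is handed in when it is done.

Besides the shell and the picture viewer there is one more tool, called in YAML: its name, and indented under it one key for each argument. apply_moves: Moves the arm, as the interface text tells. Its arguments: {"type":"object","properties":{"steps":{"type":"array","items":{"type":"array","items":{"type":"number"}}},"force":{"type":"number"}},"required":["steps"]}

```bash
mkdir -p pics; ls
cat > h.py <<'E'
import numpy as np, cv2
from scipy.spatial.transform import Rotation as R
from bench import r
def cloud(c):
    h,w=c["z_map"].shape; f=h/2/np.tan(np.radians(c["fovy"])/2)
    v,u=np.mgrid[:h,:w]; K=np.array([[f,0,c["cx"]],[0,f,c["cy"]],[0,0,1.]])
    p=cv2.undistortPoints(np.stack([u,v],-1).reshape(-1,1,2).astype(np.float64),K,np.array([c["k1"],0,0,0.])).reshape(h,w,2)
    d=np.dstack([p,np.ones((h,w))])
    rot=R.from_quat(c["orientation"]).as_matrix()
    rays=d@rot.T
    P=rays*c["z_map"][...,None]+np.array(c["position"]); P[c["z_map"]<=0]=np.nan
    return P,rays
def save(c,n): cv2.imwrite("pics/"+n,c["pixels"][...,::-1])
E
python3 - <<'E'
from h import *
s=r.read_state(); print({k:np.round(v,3) for k,v in s.items()})
ims=[]
for n in ["scene","side"]:
    c=r.camera(n); np.savez(n+".npz",**c); save(c,n+".png"); print(n,c["position"],c["orientation"],c["fovy"],c["k1"], np.mean(c["z_map"]>0))
E
```

```text
pics
{'time': np.float64(0.0), 'joint_positions': array([-1.126,  0.333, -0.065,  1.461,  0.022,  1.35 , -0.089]), 'joint_vel': array([ 0.001,  0.001,  0.001, -0.   ,  0.   ,  0.   , -0.002]), 'joint_torque': array([-1.0000e-03, -6.2327e+01,  2.4000e-02, -3.8988e+01, -6.2000e-02,
        4.0000e-02,  0.0000e+00]), 'ee_pos': array([0.282, 0.558, 0.222]), 'eef_rot': array([ 0.232,  0.973, -0.001, -0.   ]), 'ft_force': array([-0.288,  0.195, -0.19 ]), 'torque': array([ 0.002, -0.005,  0.02 ]), 'grip_force': np.float64(0.0), 'width': np.float64(0.087)}
scene [ 1.36568412 -0.61755338  0.92660383] [ 0.79983523  0.41841808 -0.20067121 -0.38068488] 44.52599790259721 -0.10986225546207627 0.9960188802083333
side [0.37045689 0.68436156 0.73960295] [-0.12371935  0.89887584 -0.41667749  0.05563824] 50.50537005842659 -0.04286675616804788 0.9961360677083333
```

View pics/scene.png

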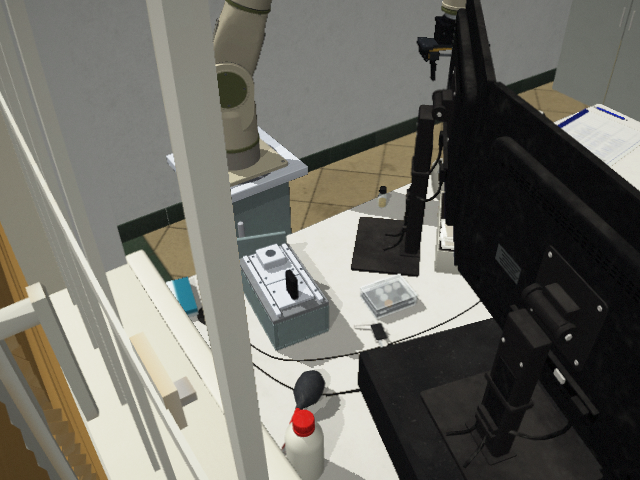

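View pics/side.png

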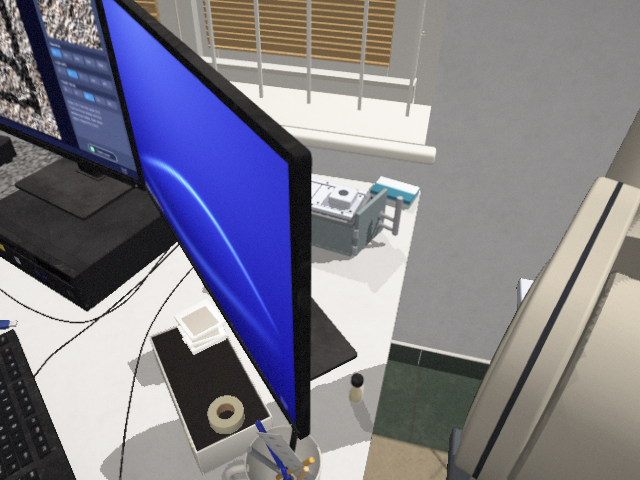

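The scene view shows the cabinet at about (285,290), with the black grip at (292,283) and the pull at (240,230). A monitor stands to its left, around (415,180). The side view shows the door slightly ajar with its pull at (398,215), and the vial at (357,388). Next I'll measure these from depth.

Run:
```python
from h import *
for n in ["scene","side"]:
    c=dict(np.load(n+".npz")); P,_=cloud(c); px=c["pixels"].astype(int)
    box=(slice(205,355),slice(225,345)) if n=="scene" else (slice(165,260),slice(311,425))
    Q=P[box].reshape(-1,3); C=px[box].reshape(-1,3)
    print(n,"desk z",np.nanmedian(Q[(np.abs(Q[:,2])<.02),2]))
    for lo,hi in [(.085,.0945),(.0945,.0985),(.0985,.104),(.104,.116),(.116,.123),(.123,.14),(.14,.17)]:
        m=(Q[:,2]>lo)&(Q[:,2]<hi)
        if m.sum()>5: print(lo,hi,m.sum(),"min",Q[m].min(0).round(3),"max",Q[m].max(0).round(3),"rect",[np.round(t,3) for t in cv2.minAreaRect(Q[m][:,:2].astype(np.float32))])
    # top-down picture
    im=np.zeros((600,600,3),np.uint8)
    ok=(Q[:,2]>.02)
    for q,cc in zip(Q[ok],C[ok]):
        u=int((0.75-q[1]-0.25)*1000) ; 
    np.save(n+"_Q.npy",np.hstack([Q,C]))
    # black grip
    m=(C.max(1)<50)&(Q[:,2]>.14)&(Q[:,2]<.17)
    if m.sum(): print("grip",m.sum(),Q[m].mean(0), cv2.minAreaRect(Q[m][:,:2].astype(np.float32)))
# larger top-down map of all in area
im=np.zeros((600,700,3),np.uint8)
for n in ["side","scene"]:
    c=dict(np.load(n+".npz")); P,_=cloud(c); px=c["pixels"]
    q=P.reshape(-1,3); cc=px.reshape(-1,3); ok=np.isfinite(q[:,0])&(q[:,2]>-.02)&(q[:,2]<.6)
    q=q[ok];cc=cc[ok]; o=np.argsort(q[:,2]); q=q[o];cc=cc[o]
    u=((0.35-q[:,1])*1000).astype(int); v=((0.95-q[:,0])*1000).astype(int)
    for a,b,k in zip(u,v,cc):
        if 1<=a<699 and 1<=b<599: im[b-1:b+2,a-1:a+2]=k[::-1]
cv2.imwrite("pics/top.png",im)
```

```text
scene desk z 0.0004554115624710864
0.085 0.0945 1363 min [ 0.423 -0.27   0.085] max [ 0.703 -0.125  0.094] rect [array([ 0.562, -0.192]), array([0.122, 0.274]), np.float64(81.384)]
0.0945 0.0985 1002 min [ 0.424 -0.266  0.095] max [ 0.697 -0.127  0.098] rect [array([ 0.563, -0.192]), array([0.107, 0.269]), np.float64(80.114)]
0.0985 0.104 1293 min [ 0.419 -0.26   0.099] max [ 0.698 -0.126  0.104] rect [array([ 0.559, -0.191]), array([0.106, 0.272]), np.float64(79.511)]
0.104 0.116 458 min [ 0.421 -0.244  0.104] max [ 0.671 -0.123  0.116] rect [array([ 0.549, -0.185]), array([0.107, 0.249]), np.float64(82.415)]
0.116 0.123 538 min [ 0.418 -0.226  0.116] max [ 0.671 -0.127  0.123] rect [array([ 0.543, -0.173]), array([0.253, 0.097]), np.float64(2.877)]
0.123 0.14 90 min [ 0.418 -0.222  0.123] max [ 0.672 -0.19   0.14 ] rect [array([ 0.545, -0.211]), array([0.03 , 0.254]), np.float64(87.051)]
0.14 0.17 128 min [ 0.635 -0.215  0.14 ] max [ 0.672 -0.199  0.155] rect [array([ 0.653, -0.207]), array([0.014, 0.038]), np.float64(84.031)]
grip 114 [ 0.65548651 -0.20848759  0.14875519] ((0.6547
[... 300 characters left out ...]
n [ 0.415 -0.253  0.095] max [ 0.623 -0.123  0.098] rect [array([ 0.525, -0.184]), array([0.107, 0.212]), np.float64(80.096)]
0.0985 0.104 528 min [ 0.416 -0.252  0.099] max [ 0.624 -0.123  0.104] rect [array([ 0.525, -0.183]), array([0.112, 0.213]), np.float64(82.581)]
0.104 0.116 338 min [ 0.416 -0.229  0.104] max [ 0.566 -0.121  0.116] rect [array([ 0.498, -0.189]), array([0.128, 0.109]), np.float64(42.488)]
0.116 0.123 451 min [ 0.415 -0.231  0.116] max [ 0.566 -0.124  0.123] rect [array([ 0.498, -0.192]), array([0.129, 0.111]), np.float64(41.764)]
0.123 0.14 19 min [ 0.416 -0.202  0.123] max [ 0.428 -0.186  0.127] rect [array([ 0.421, -0.194]), array([0.013, 0.011]), np.float64(35.971)]
```

View pics/top.png

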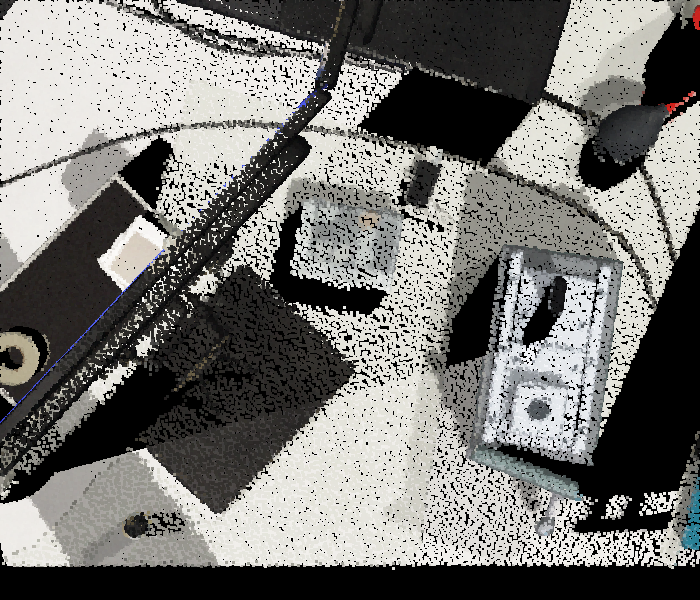

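The top-down map shows the cabinet yawed about -7°. The hinge is near pixel (475,455), i.e. x≈0.49, y≈-0.125. The door is ajar with its pull at (543,525), and the grip is at (557,295). I'll fit lines to refine this.

Run:
```python
from h import *
Q=np.vstack([np.load("scene_Q.npy"),np.load("side_Q.npy")]); src=np.r_[np.zeros(len(np.load("scene_Q.npy"))),np.ones(len(np.load("side_Q.npy")))]
X=Q[:,:3]
def fit(m,name):
    a=X[m][:,:2].astype(np.float32); l=cv2.fitLine(a,cv2.DIST_HUBER,0,.001,.001).ravel(); print(name,m.sum(),"ang",np.degrees(np.arctan2(l[1],l[0])).round(2),"pt",l[2:].round(4)); return l
for s in (0,1):
    S=src==s
    # pull bar top and shaft
    m=S&(np.hypot(X[:,0]-.421,X[:,1]+.194)<.012)&(X[:,2]>.075)&(X[:,2]<.14)
    print("pull",m.sum(),X[m].mean(0).round(4)); mt=m&(X[:,2]>.122); 
    if mt.sum(): print(" top",mt.sum(),X[mt].mean(0).round(4),X[mt].min(0).round(4),X[mt].max(0).round(4))
    # door panel top
    u=X[:,:2]-[.49,-.125]
    d=u@np.array([np.cos(np.radians(66)),np.sin(np.radians(66))]); n=u@np.array([-np.sin(np.radians(66)),np.cos(np.radians(66))])
    m=S&(X[:,2]>.115)&(X[:,2]<.121)&(X[:,0]<.5)&(np.abs(n)<.02)
    if m.sum()>10:
        l=fit(m,"doortop"); t=(X[m][:,:2]-l[2:])@l[:2]; print("  ext",(l[2:]+l[:2]*t.min()).round(4),(l[2:]+l[:2]*t.max()).round(4),np.ptp(t))
    m=S&(X[:,2]>.02)&(X[:,2]<.114)&(X[:,0]<.5)&(np.abs(n)<.025)&(X[:,0]>.43)
    if m.sum()>10: fit(m,"doorface")
# cabinet frame extents for yaw candidates
for yaw in (-6,-7,-8,-9):
    a=np.radians(yaw); xc=np.array([np.cos(a),np.sin(a)]); yc=np.array([-xc[1],xc[0]])
    for s in (0,1):
        m=(src==s)&(X[:,2]>.087)&(X[:,2]<.103)&(X[:,0]>.5); p=X[m][:,:2]; py=p@yc; px=p@xc
        hy=np.percentile(py,[.3,1,99,99.7]); g=[py[(px>e)&(px<e+.04)] for e in (.53,.57,.61,.65)]
        print(yaw,s,hy.round(4),np.percentile(px,[99,99.7]).round(4),[ (np.percentile(k,[2,98]).round(4) if len(k)>20 else None) for k in g])
m=(src==0)&(X[:,2]>.140)&(X[:,2]<.17)&(Q[:,3:].max(1)<60); fit(m,"grip"); print(X[m].min(0),X[m].max(0))
m=(X[:,2]>.115)&(X[:,2]<.1205)&(X[:,0]>.505)&(X[:,0]<.58); print("block",cv2.minAreaRect(X[m][:,:2].astype(np.float32)), X[m&(src==0)].mean(0))
```

```text
pull 95 [ 0.426  -0.1977  0.1104]
 top 21 [ 0.4245 -0.1968  0.1254] [ 0.418  -0.2017  0.1223] [ 0.4317 -0.1899  0.1279]
doortop 164 ang 68.53 pt [ 0.4797 -0.1771]
  ext [ 0.4607 -0.2255] [ 0.4989 -0.1285] 0.10418946210965295
doorface 538 ang 68.7 pt [ 0.4786 -0.1861]
pull 142 [ 0.4218 -0.1914  0.1033]
 top 23 [ 0.4213 -0.1939  0.1242] [ 0.4154 -0.2016  0.122 ] [ 0.4282 -0.1858  0.1266]
doortop 150 ang 68.6 pt [ 0.4772 -0.1702]
  ext [ 0.4534 -0.2308] [ 0.4947 -0.1256] 0.11302610573856703
doorface 1078 ang 68.07 pt [ 0.4762 -0.1635]
-6 0 [-0.1965 -0.1951 -0.0746 -0.073 ] [0.7129 0.715 ] [array([-0.1906, -0.0733]), array([-0.1917, -0.0761]), array([-0.1935, -0.0775]), array([-0.195 , -0.0788])]
-6 1 [-0.1848 -0.1828 -0.0712 -0.0699] [0.6406 0.6445] [array([-0.1759, -0.0716]), array([-0.1795, -0.0734]), array([-0.1843, -0.0999]), None]
-7 0 [-0.1847 -0.1834 -0.0648 -0.0635] [0.715  0.7165] [array([-0.1815, -0.0637]), array([-0.181 , -0.0656]), array([-0.1825, -0.0665]), array([-0.1833, -0.0671])]
-7 1 [-0.1737 -0.1719 -0.0615 -0.0606] [0.6435 0.6474] [array([-0.1677, -0.0619]), array([-
[... 231 characters left out ...]
1614 -0.052  -0.0508] [0.6463 0.6502] [array([-0.1578, -0.0523]), array([-0.1588, -0.0527]), array([-0.1616, -0.0672]), None]
-9 0 [-0.1622 -0.1612 -0.0432 -0.0419] [0.7192 0.7202] [array([-0.162 , -0.0446]), array([-0.1603, -0.0448]), array([-0.1603, -0.0445]), array([-0.1599, -0.0438])]
-9 1 [-0.152  -0.1509 -0.042  -0.041 ] [0.6489 0.6528] [array([-0.1488, -0.0428]), array([-0.148 , -0.0424]), array([-0.1504, -0.0547]), None]
grip 114 ang -7.32 pt [ 0.6562 -0.2088]
[ 0.63713067 -0.21504781  0.14028672] [ 0.67212821 -0.19912567  0.15531447]
block ((0.5409170985221863, -0.18924470245838165), (0.05368773639202118, 0.05483797937631607), 81.52442932128906) [ 0.54290662 -0.1902176   0.11802119]
```

```bash
cat >> h.py <<'E'
def rel(target, yaw_y=None, s=None):
    """tool-frame shift (mm) to world target TCP & z-turn (rad) to put tool y at world angle yaw_y (deg)"""
    s=s or r.read_state(); q=R.from_quat(s["eef_rot"])
    d=q.inv().apply(np.array(target)-s["ee_pos"])*1000
    y=q.apply([0,1,0]); a=np.degrees(np.arctan2(y[1],y[0])); 
    out=[d.round(1), "y-ang",a.round(2)]
    if yaw_y is not None: out+=["az", np.radians(-(yaw_y-a)).round(4)]   # tool z is down
    return out
E
python3 - <<'E'
from h import *
P=[]
for n in ("scene","side"):
    c=dict(np.load(n+".npz")); p,_=cloud(c); P.append(p.reshape(-1,3))
P=np.vstack(P); P=P[np.isfinite(P[:,0])&(P[:,2]>.03)&(P[:,2]<.5)]
way=[(.282,.558),(.30,.40),(.33,.20),(.38,-.05),(.4225,-.195)]
for a,b in zip(way,way[1:]):
    for t in np.linspace(0,1,6):
        w=np.array(a)+t*(np.array(b)-a); d=np.hypot(*(P[:,:2]-w).T); m=d<.13
        if m.sum(): k=P[m]; print(w.round(3),m.sum(),"zmax",np.percentile(k[:,2],99).round(3),"nearest",d[m].min().round(3), k[d[m].argmin()].round(3), "near>0.18:",d[m][k[:,2]>.18].min().round(3) if (k[:,2]>.18).any() else None)
for t,y in [((.35,.15,.22),None),((.4225,-.195,.20),-24),((.4225,-.195,.20),-21.5)]: print(t,rel(t,y))
E
```

```text
[0.282 0.558] 1518 zmax 0.46 nearest 0.014 [0.288 0.546 0.373] near>0.18: 0.014
[0.286 0.526] 1518 zmax 0.46 nearest 0.001 [0.286 0.526 0.343] near>0.18: 0.001
[0.289 0.495] 1515 zmax 0.46 nearest 0.001 [0.29  0.495 0.302] near>0.18: 0.001
[0.293 0.463] 1515 zmax 0.46 nearest 0.008 [0.287 0.468 0.33 ] near>0.18: 0.008
[0.296 0.432] 1515 zmax 0.46 nearest 0.029 [0.277 0.453 0.322] near>0.18: 0.029
[0.3 0.4] 1232 zmax 0.455 nearest 0.058 [0.277 0.453 0.322] near>0.18: 0.058
[0.3 0.4] 1232 zmax 0.455 nearest 0.058 [0.277 0.453 0.322] near>0.18: 0.058
[0.306 0.36 ] 210 zmax 0.337 nearest 0.098 [0.277 0.453 0.322] near>0.18: 0.098
[0.318 0.28 ] 259 zmax 0.06 nearest 0.112 [0.416 0.225 0.031] near>0.18: None
[0.324 0.24 ] 348 zmax 0.06 nearest 0.091 [0.413 0.219 0.038] near>0.18: None
[0.33 0.2 ] 348 zmax 0.06 nearest 0.083 [0.412 0.214 0.036] near>0.18: None
[0.33 0.2 ] 348 zmax 0.06 nearest 0.083 [0.412 0.214 0.036] near>0.18: None
[0.34 0.15] 348 zmax 0.06 nearest 0.094 [0.413 0.21  0.037] near>0.18: None
[0.35 0.1 ] 40 zmax 0.058 nearest 0.123 [0.421 0.201 0.038] near>0.18: None
[ 0.388 -0.079] 1350 zmax 0.125 nearest 0.111 [ 0.492 -0.119  0.07 ] near>0.18: None
[ 0.397 -0.108] 2599 zmax 0.124 nearest 0.082 [ 0.421 -0.187  0.087] near>0.18: None
[ 0.406 -0.137] 3331 zmax 0.124 nearest 0.052 [ 0.421 -0.187  0.087] near>0.18: None
[ 0.414 -0.166] 3951 zmax 0.123 nearest 0.022 [ 0.421 -0.187  0.087] near>0.18: None
[ 0.422 -0.195] 4286 zmax 0.123 nearest 0.001 [ 0.422 -0.196  0.128] near>0.18: None
(0.35, 0.15, 0.22) [array([-244.8, -333. ,    2.3]), 'y-ang', np.float64(63.2)]
(0.4225, -0.195, 0.2) [array([-465. , -608.2,   22.6]), 'y-ang', np.float64(63.2), 'az', np.float64(1.5219)]
(0.4225, -0.195, 0.2) [array([-465. , -608.2,   22.6]), 'y-ang', np.float64(63.2), 'az', np.float64(1.4783)]
```

apply_moves:
  steps:
    - [0,0,0.08,-25,-29,0,1]
    - [0,0,0.16,-50,-58,0,1]
    - [0,0,0.24,-75,-87,0,1]
    - [0,0,0.32,-100,-116,0,1]
    - [0,0,0.4,-125,-145,0,1]
    - [0,0,0.48,-150,-174,0,1]
    - [0,0,0.56,-175,-203,0,1]
    - [0,0,0.64,-200,-232,0,1]
    - [0,0,0.72,-225,-261,0,1]
    - [0,0,0.8,-250,-290,0,1]
    - [0,0,0.88,-272,-320,0,1]
    - [0,0,0.96,-294,-352,0,1]
    - [0,0,1.04,-316,-384,0,1]
    - [0,0,1.12,-338,-416,2,0.5]
    - [0,0,1.2,-360,-448,4,0.2]
    - [0,0,1.28,-382,-480,6,0]
    - [0,0,1.36,-404,-512,8,-0.2]
    - [0,0,1.44,-426,-544,10,-0.3]
    - [0,0,1.478,-446,-576,13,-0.3]
    - [0,0,1.478,-465,-608,15,-0.3]

```text
time: 1.77
ee_pos: [0.4223, -0.1965, 0.2074]
eef_rot: [0.827, 0.562, 0.0, 0.0]
ft_force: [0.5, 0.2, -0.8]
width: 0.0484
grip_force: 0.0
```

Run:
```python
from h import *
s=r.read_state(); print({k:np.round(s[k],3) for k in("time","joint_positions","ee_pos","eef_rot","width","ft_force")})
c=r.camera("wrist"); np.savez("wrist1.npz",**c); save(c,"wrist1.png"); print(c["position"],c["fovy"])
P,_=cloud(c); m=np.isfinite(P[...,0])&(np.hypot(P[...,0]-.4225,P[...,1]+.195)<.025)&(P[...,2]>.112)&(P[...,2]<.135)
v,u=np.nonzero(m); print(m.sum(),P[m].mean(0) if m.any() else None,(u.min(),u.max(),v.min(),v.max()) if m.any() else None, cv2.minEnclosingCircle(P[m][:,:2].astype(np.float32)) if m.any() else 0)
print(rel((.4225,-.195,.086),-21.5))
```

```text
{'time': np.float64(1.767), 'joint_positions': array([-0.406, -0.059,  0.731,  1.917,  0.041,  1.268, -0.066]), 'ee_pos': array([ 0.422, -0.197,  0.207]), 'eef_rot': array([0.827, 0.562, 0.   , 0.   ]), 'width': np.float64(0.048), 'ft_force': array([ 0.539,  0.238, -0.784])}
[ 0.45059055 -0.12748683  0.37115246] 68.66675051329528
330 [ 0.42209329 -0.19583351  0.12436677] (np.int64(307), np.int64(325), np.int64(235), np.int64(256)) ((0.42153260111808777, -0.19730308651924133), 0.007009965367615223)
[array([  8.4,  -2.4, 121.5]), 'y-ang', np.float64(-21.88), 'az', np.float64(-0.0066)]
```

View pics/wrist1.png

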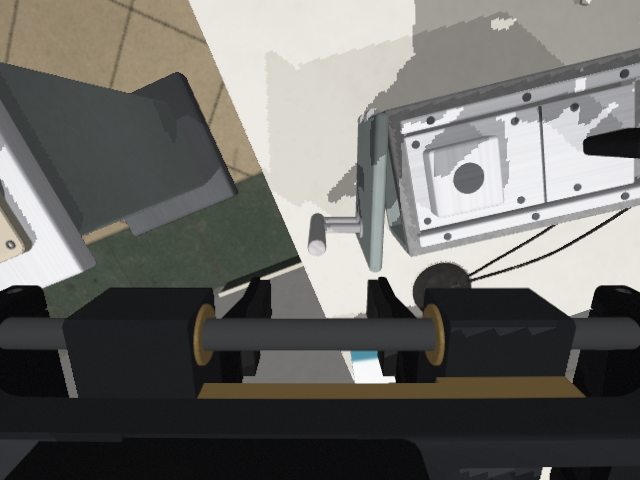

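The wrist view shows the bar top at (316,245), with the door panel to its right. The measured bar centre is (0.4215,-0.197), which agrees with the other cameras. I'll re-read the settled pose.

Run:
```python
from h import *
s=r.read_state(); print({k:np.round(s[k],4) for k in("time","ee_pos","eef_rot","joint_vel","width")}); print(rel((.422,-.1965,.086),-21.5))
```

```text
{'time': np.float64(1.8167), 'ee_pos': array([ 0.4215, -0.2033,  0.2075]), 'eef_rot': array([ 8.284e-01,  5.601e-01, -3.000e-04,  1.400e-03]), 'joint_vel': array([-0.0305, -0.0539, -0.0707,  0.0377,  0.0532,  0.0287, -0.1977]), 'width': np.float64(0.0444)}
[array([  6.8,  -2.3, 121.5]), 'y-ang', np.float64(-21.88), 'az', np.float64(-0.0066)]
```

apply_moves:
  steps:
    - [0,0,0,0,0,0,-0.3]
    - [0,0,0,0,0,0,-0.3]
    - [0,0,0,0,0,0,-0.3]
    - [0,0,0,0,0,0,-0.3]

```text
time: 2.15
ee_pos: [0.4229, -0.1931, 0.2074]
eef_rot: [0.826, 0.564, 0.0, -0.0]
ft_force: [0.3, 0.8, -1.1]
width: 0.0313
grip_force: 0.0
```

Run:
```python
from h import *
s=r.read_state(); print({k:np.round(s[k],4) for k in("time","ee_pos","joint_vel","width")}); print(rel((.422,-.1965,.086),-21.5))
```

```text
{'time': np.float64(2.15), 'ee_pos': array([ 0.4229, -0.1931,  0.2074]), 'joint_vel': array([-0.002 , -0.0016,  0.0035, -0.0014,  0.0013, -0.0016,  0.0031]), 'width': np.float64(0.0313)}
[array([ -3.5,   0.5, 121.4]), 'y-ang', np.float64(-21.36), 'az', np.float64(0.0025)]
```

apply_moves:
  steps:
    - [0,0,0,-3,0,30,-0.3]
    - [0,0,0,-3,0,60,-0.3]
    - [0,0,0,-3,0,90,-0.3]
    - [0,0,0,-3,0,110,-0.3]
    - [0,0,0,-3,0,120,-0.3]
    - [0,0,0,-3,0,120,-0.3]
    - [0,0,0,-3,0,120,-1]
    - [0,0,0,-3,0,120,-1]
    - [0,0,0,-3,0,120,-1]
    - [0,0,0,-3,0,120,-1]
    - [0,0,0,-3,0,120,-1]
  force: 25

```text
time: 3.07
ee_pos: [0.4224, -0.1974, 0.0886]
eef_rot: [0.826, 0.563, 0.001, 0.001]
ft_force: [-1.1, -0.4, 7.1]
width: 0.013
grip_force: 25.0
```

Run:
```python
from h import *
s=r.read_state(); q=R.from_quat(s["eef_rot"]); H=np.array([.498,-.1245]); p=s["ee_pos"][:2]; p=np.array([.4222,-.1968])
print(np.hypot(*(p-H)))
for f in np.arange(.08,1.5,.08):
    c,sn=np.cos(-f),np.sin(-f); w=H+np.array([[c,-sn],[sn,c]])@(p-H)-p
    d=q.inv().apply([*w,0])*1000; print(f.round(2),d.round(1),(p+w).round(3))
```

```text
0.10475175416192321
0.08 [ 3.8 -7.5 -0. ] [ 0.417 -0.191]
0.16 [  8.2 -14.6  -0. ] [ 0.412 -0.184]
0.24 [ 13.2 -21.3  -0. ] [ 0.407 -0.177]
0.32 [ 18.7 -27.7  -0. ] [ 0.403 -0.169]
0.4 [ 24.7 -33.5  -0. ] [ 0.4   -0.162]
0.48 [ 31.1 -38.9  -0. ] [ 0.397 -0.154]
0.56 [ 37.9 -43.8  -0. ] [ 0.395 -0.145]
0.64 [ 45.1 -48.   -0. ] [ 0.394 -0.137]
0.72 [ 52.6 -51.7  -0.1] [ 0.393 -0.129]
0.8 [ 60.4 -54.8  -0. ] [ 0.393 -0.12 ]
0.88 [ 68.4 -57.3  -0. ] [ 0.394 -0.112]
0.96 [ 76.6 -59.1  -0. ] [ 0.395 -0.104]
1.04 [ 84.9 -60.2  -0. ] [ 0.397 -0.096]
1.12 [ 93.3 -60.7  -0. ] [ 0.4   -0.088]
1.2 [101.7 -60.5  -0. ] [ 0.403 -0.08 ]
1.28 [110.  -59.6  -0. ] [ 0.407 -0.073]
1.36 [118.2 -58.1  -0. ] [ 0.411 -0.066]
1.44 [126.3 -55.9   0. ] [ 0.416 -0.059]
```

apply_moves:
  steps:
    - [0,0,0.08,4,-7.5,0,-1]
    - [0,0,0.16,8,-14.5,0,-1]
    - [0,0,0.24,13,-21.5,0,-1]
    - [0,0,0.32,18.5,-27.5,0,-1]
    - [0,0,0.4,24.5,-33.5,0,-1]
    - [0,0,0.48,31,-39,0,-1]
    - [0,0,0.56,38,-44,0,-1]
    - [0,0,0.64,45,-48,0,-1]
    - [0,0,0.64,45,-48,0,-1]
    - [0,0,0.64,45,-48,0,-1]

```text
time: 3.9
ee_pos: [0.3938, -0.1376, 0.0885]
eef_rot: [0.962, 0.274, 0.001, -0.0]
ft_force: [-4.1, -0.2, 9.8]
width: 0.0137
grip_force: 25.0
```

Run:
```python
from h import *
s=r.read_state(); print({k:np.round(s[k],4) for k in("time","ee_pos","joint_positions","torque","width")})
q=R.from_quat(s["eef_rot"]); H=np.array([.498,-.1245]); p=np.array([.394,-.137])
for f in np.arange(.08,.9,.08):
    c,sn=np.cos(-f),np.sin(-f); w=H+np.array([[c,-sn],[sn,c]])@(p-H)-p
    print(f.round(2),(q.inv().apply([*w,0])*1000).round(1))
```

```text
{'time': np.float64(3.9), 'ee_pos': array([ 0.3938, -0.1376,  0.0885]), 'joint_positions': array([-0.4863, -0.0341,  0.7169,  2.1696,  0.0256,  0.9969, -0.7986]), 'torque': array([-0.0701,  0.996 , -0.0964]), 'width': np.float64(0.0137)}
0.08 [ 3.8 -7.4  0. ]
0.16 [  8.3 -14.6   0. ]
0.24 [ 13.2 -21.3   0. ]
0.32 [ 18.7 -27.6   0. ]
0.4 [ 24.7 -33.5   0. ]
0.48 [ 31.2 -38.8   0. ]
0.56 [ 38.  -43.7   0. ]
0.64 [ 45.2 -47.9   0.1]
0.72 [ 52.7 -51.6   0.1]
0.8 [ 60.5 -54.7   0.1]
0.88 [ 68.6 -57.1   0.1]
```

apply_moves:
  steps:
    - [0,0,0.08,4,-7.5,-1,-1]
    - [0,0,0.16,8,-14.5,-1,-1]
    - [0,0,0.24,13,-21.5,-1,-1]
    - [0,0,0.32,18.5,-27.5,-1,-1]
    - [0,0,0.4,24.5,-33.5,-1,-1]
    - [0,0,0.48,31,-39,-1,-1]
    - [0,0,0.56,38,-44,-1,-1]
    - [0,0,0.64,45,-48,-1,-1]
    - [0,0,0.72,52.5,-51.5,-1,-1]
    - [0,0,0.8,60.5,-54.5,-1,-1]
    - [0,0,0.84,64.5,-56,-1,-1]
    - [0,0,0.84,64.5,-56,-1,-1]
    - [0,0,0.84,64.5,-56,-1,-1]

```text
time: 4.98
ee_pos: [0.4187, -0.0562, 0.0886]
eef_rot: [0.99, -0.141, 0.0, -0.0]
ft_force: [1.0, -0.3, -1.8]
width: 0.0135
grip_force: 25.0
```

apply_moves:
  steps:
    - [0,0,0,0,0,0,-0.3]
    - [0,0,0,0,0,0,-0.3]
    - [0,0,0,0,0,0,-0.3]
    - [0,0,0,0,0,0,-0.3]
    - [0,0,0,0,0,-20,-0.3]
    - [0,0,0,0,0,-50,-0.3]
    - [0,0,0,0,0,-90,-0.3]
    - [0,0,0,0,0,-125,-0.3]
    - [0,0,0,0,0,-125,-0.3]
    - [0,0,0,0,0,-125,-0.3]
    - [0,0,0,0,0,-125,-0.3]

```text
time: 5.9
ee_pos: [0.4184, -0.0562, 0.2131]
eef_rot: [0.99, -0.142, -0.0, -0.0]
ft_force: [-0.9, 0.5, -0.5]
width: 0.0303
grip_force: 0.0
```

Run:
```python
from h import *
s=r.read_state(); print({k:np.round(s[k],4) for k in("time","ee_pos","joint_positions","width")})
for n in ("wrist","side"):
    c=r.camera(n); np.savez(n+"2.npz",**c); save(c,n+"2.png"); P,_=cloud(c)
    X=P.reshape(-1,3); X=X[np.isfinite(X[:,0])]
    m=(X[:,2]>.112)&(X[:,2]<.121)&(X[:,0]<.5)&(X[:,0]>.36)&(X[:,1]>-.15)&(X[:,1]<-.09)
    if m.sum()>10:
        l=cv2.fitLine(X[m][:,:2].astype(np.float32),cv2.DIST_HUBER,0,.001,.001).ravel(); print(n,m.sum(),"door dir",np.degrees(np.arctan2(l[1],l[0])),l[2:])
    g=X[(X[:,2]>.138)&(X[:,2]<.16)&(X[:,0]>.6)&(X[:,0]<.72)&(np.abs(X[:,1]+.207)<.04)]
    if len(g)>10: print("grip",len(g),cv2.minAreaRect(g[:,:2].astype(np.float32)),g.mean(0))
print(rel((.6555,-.2085,.20),-98.4))
```

```text
{'time': np.float64(5.9), 'ee_pos': array([ 0.4184, -0.0562,  0.2131]), 'joint_positions': array([-0.5667, -0.1721,  0.5409,  1.995 ,  0.0914,  1.2959, -1.9121]), 'width': np.float64(0.0303)}
wrist 2214 door dir -15.478522 [ 0.44589087 -0.11116172]
side 275 door dir -15.503078 [ 0.45028678 -0.10898482]
[array([270.8,  79.5,  11.9]), 'y-ang', np.float64(-106.28), 'az', np.float64(-0.1375)]
```

View pics/wrist2.png

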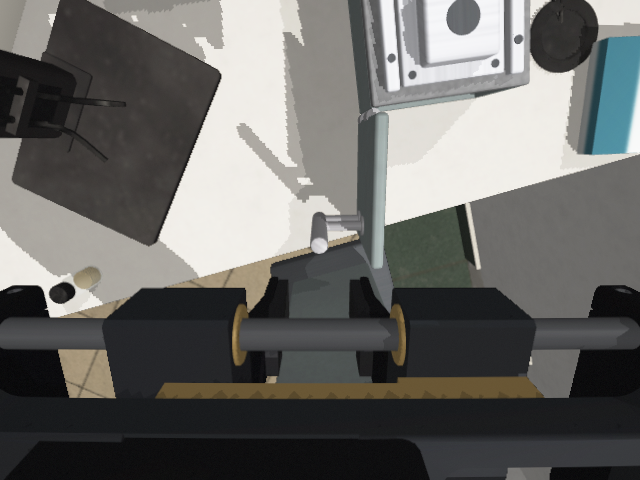

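The wrist view shows the door standing open (panel at (372,190), pull at (320,240)), at roughly 1.70 rad. Next I'll move above the plate grip.

apply_moves:
  steps:
    - [0,0,-0.02,25,8,0,0]
    - [0,0,-0.04,55,16,0,0]
    - [0,0,-0.06,85,24,0,0]
    - [0,0,-0.08,115,33,0,0]
    - [0,0,-0.1,145,42,0,0]
    - [0,0,-0.12,175,51,0,0]
    - [0,0,-0.1375,205,60,0,0]
    - [0,0,-0.1375,235,69,0,0]
    - [0,0,-0.1375,255,75,0,0]
    - [0,0,-0.1375,271,79.5,0,0]
    - [0,0,-0.1375,271,79.5,0,0]
    - [0,0,-0.1375,271,79.5,0,0]
    - [0,0,-0.1375,271,79.5,0,0]

```text
time: 7.08
ee_pos: [0.6558, -0.2084, 0.2124]
eef_rot: [0.997, -0.073, -0.001, -0.0]
ft_force: [-0.0, 0.5, 0.2]
width: 0.0437
grip_force: 0.0
```

Run:
```python
from h import *
s=r.read_state(); print({k:np.round(s[k],4) for k in("time","ee_pos","joint_positions","joint_vel","width")})
for n in ("wrist","scene"):
    c=r.camera(n); np.savez(n+"3.npz",**c); save(c,n+"3.png"); P,_=cloud(c)
    X=P.reshape(-1,3); C=c["pixels"].reshape(-1,3)
    g=X[(C.max(1)<70)&(X[:,2]>.138)&(X[:,2]<.157)&(np.hypot(X[:,0]-.655,X[:,1]+.208)<.045)]
    if len(g)>10: print(n,"grip",len(g),cv2.minAreaRect(g[:,:2].astype(np.float32)),g.min(0),g.max(0))
print(rel((.655,-.208,.115),-98.4))
```

```text
{'time': np.float64(7.0833), 'ee_pos': array([ 0.6558, -0.2084,  0.2124]), 'joint_positions': array([-0.2122,  0.5492,  0.6906,  1.3136, -0.3437,  1.3996, -1.2545]), 'joint_vel': array([-0.0109, -0.0223,  0.0021,  0.0059,  0.0006, -0.0004,  0.0014]), 'width': np.float64(0.0437)}
wrist grip 1001 ((0.6522089242935181, -0.20716382563114166), (0.013348409906029701, 0.033931080251932144), 81.96210479736328) [ 0.6352388  -0.21564922  0.13836589] [ 0.66933663 -0.19914281  0.15407608]
scene grip 121 ((0.653729259967804, -0.20763526856899261), (0.012196172960102558, 0.038380447775125504), 81.27411651611328) [ 0.63482829 -0.21490397  0.13815259] [ 0.67278956 -0.19955339  0.15530568]
[array([-0.9,  0.2, 98.3]), 'y-ang', np.float64(-98.39), 'az', np.float64(0.0002)]
```

View pics/wrist3.png

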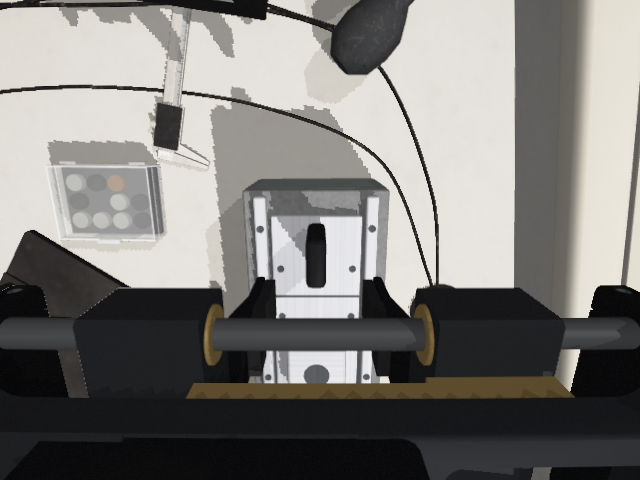

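The wrist view shows the rib at (316,255), centred and parallel between the fingers. The scribed line is at (317,296). To get the slide length I'll rectify the wrist pictures in the cabinet frame and read the front edge and the line from them.

```bash
cat >> h.py <<'E'
E0=np.array([.497,-.184]); YAW=np.radians(-8.3); XC=np.array([np.cos(YAW),np.sin(YAW)]); YC=np.array([-XC[1],XC[0]])
def ortho(c,z,x0,x1,y0,y1,res=.0005):
    """top-down patch, rows: xc from x0 up (row0=x0), cols: yc from y0"""
    xs=np.arange(x0,x1,res); ys=np.arange(y0,y1,res); gx,gy=np.meshgrid(xs,ys,indexing="ij")
    W=np.dstack([E0+gx[...,None]*XC+gy[...,None]*YC,np.full(gx.shape,z)]).reshape(-1,3)
    h,w=c["z_map"].shape; f=h/2/np.tan(np.radians(c["fovy"])/2); K=np.array([[f,0,c["cx"]],[0,f,c["cy"]],[0,0,1.]])
    Rm=R.from_quat(c["orientation"]).as_matrix().T
    p,_=cv2.projectPoints(W,cv2.Rodrigues(Rm)[0],-Rm@np.array(c["position"]),K,np.array([float(c["k1"]),0,0,0]))
    p=p.reshape(*gx.shape,2).astype(np.float32)
    return cv2.remap(c["pixels"],p[...,0],p[...,1],cv2.INTER_LINEAR),xs,ys
E
python3 - <<'E'
from h import *
tiles=[]
for n,z in (("wrist1",.09),("wrist1",.098),("wrist2",.09),("wrist3",.098),("scene3",.098)):
    c=dict(np.load(n+".npz")); im,xs,ys=ortho(c,z,-.04,.26,-.08,.08,.001); tiles.append(im[::-1,::-1].copy())
    g=cv2.cvtColor(im,cv2.COLOR_RGB2GRAY).astype(float)
    for y in (-.03,-.01,.01,.03):
        j=np.abs(ys-y)<.003; pr=g[:,j].mean(1); a=(xs>.085)&(xs<.165); i=np.where(a)[0]; k=i[pr[i].argmin()]
        if z==.098: print(n,y,"line xc",xs[k].round(3),pr[k].round(0),np.median(pr[i]).round(0))
    if z==.09:
        for y in (-.056,-.053,-.03,0,.03,.053,.056):
            j=np.abs(ys-y)<.002; pr=g[:,j].mean(1); i=np.where(np.abs(xs)<.016)[0]; print(n,y,pr[i].round(0).astype(int))
cv2.imwrite("pics/ortho.png",cv2.resize(np.hstack(tiles),None,fx=1,fy=1.9)[...,::-1])
E
```

```text
wrist1 -0.056 [235 235 235 235 235 235 235 235 235 235 234 235 232 206 146 120 144 153
 154 158 162 163 162 160 160 160 158 158 159 160 163 164]
wrist1 -0.053 [235 235 234 234 235 234 234 234 234 235 234 219 166 126 100 106 148 154
 157 158 158 160 159 160 161 162 192 209 216 218 217 218]
wrist1 -0.03 [228 219 209 137 115 108  85  83  83  83  82  83  84  80  92 109 144 158
 162 164 166 154 146 142 141 142 149 195 237 242 242 239]
wrist1 0 [167 166 166 160 140 102  98  99  98  98  98  98  98  86  56  62  89 149
 158 151 138 134 136 139 140 140 150 187 226 226 226 225]
wrist1 0.03 [ 59  60  75  90 100 110 112 112 112 113 112 108  93  84  55  65  88 102
 104  96  90  87  88 117 136 138 148 180 223 224 224 206]
wrist1 0.053 [ 92  93  93  94  66  63  58  68  86  95 104 108 109 109 110 109 105 100
  88  87  87  88  88  90  90  90  90  91  92  90  89  88]
wrist1 0.056 [112 121 129 104  91  86  75  63  73  88  97 104 106 104 104 103 100 100
  97  98  98  99  99 100  98  97  96  95  96  96  94  92]
wrist1 -0.03 line xc 0.11 107.0 238.0
wrist1 -0.01 line xc 0.164 25.0 238.0
wrist1 0.01 line xc
[... 660 characters left out ...]
 223 223 223 222 222 204 153 164 164 146 123 151 159
 159 153 144 141 142 141 141 146 192 229 231 232 218 170]
wrist2 0.053 [169 169 169 169 169 168 169 165 146 127 134 164 163 162 140 122 153 160
 148 143 142 144 145 146 148 147 147 148 147 123 116 116]
wrist2 0.056 [154 153 152 150 148 146 144 141 128 112 140 189 186 173 116 122 151 156
 154 153 154 157 158 156 155 153 151 152 154 152 152 150]
wrist3 -0.03 line xc 0.085 46.0 230.0
wrist3 -0.01 line xc 0.085 46.0 199.0
wrist3 0.01 line xc 0.085 47.0 150.0
wrist3 0.03 line xc 0.085 47.0 210.0
scene3 -0.03 line xc 0.132 159.0 238.0
scene3 -0.01 line xc 0.108 178.0 238.0
scene3 0.01 line xc 0.146 12.0 17.0
scene3 0.03 line xc 0.108 126.0 198.0
```

View pics/ortho.png

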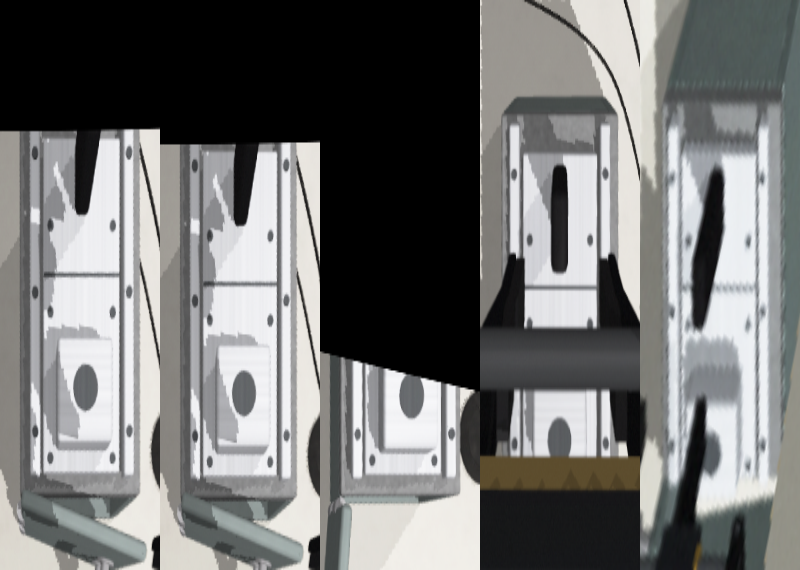

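Run:
```python
from h import *
for n in ("wrist1","wrist3","scene","scene3"):
    c=dict(np.load(n+".npz")); im,xs,ys=ortho(c,.098,.095,.125,-.04,.04,.0005); g=cv2.cvtColor(im,cv2.COLOR_RGB2GRAY).astype(float)
    o=[]
    for y in np.arange(-.034,.035,.004):
        j=np.abs(ys-y)<.002; pr=g[:,j].mean(1); d=np.median(pr)-pr; d[d<.4*d.max()]=0; o.append((xs*d).sum()/d.sum()*1000)
    print(n,np.round(o,1),"med",np.median(o).round(2))
c=dict(np.load("wrist2.npz"))
for n in ("wrist1","wrist2"):
    c=dict(np.load(n+".npz")); im,xs,ys=ortho(c,.09,-.012,.008,-.058,.058,.0005); g=cv2.cvtColor(im,cv2.COLOR_RGB2GRAY).astype(float)
    for y in (-.05,-.035,-.02,0,.02,.035,.05):
        j=np.abs(ys-y)<.003; pr=g[:,j].mean(1); d=np.gradient(pr); i=np.where(np.abs(xs)<.005)[0]; print(n,y,"edge",(xs[i[d[i].argmax()]]*1000).round(1),d[i].max().round())
print(rel((.653,-.2073,.115),-98.3), "shift unit", R.from_quat(r.read_state()["eef_rot"]).inv().apply([-XC[0],-XC[1],0]))
```

```text
wrist1 [110.  110.  109.8 110.  110.  110.  110.  110.  110.  110.  110.  110.
 110.  110.1 110.1 110.1 110.2 110. ] med 110.02
wrist3 [108.  108.  108.  108.  108.  108.  108.  119.8 119.3 119.4 119.7 108.
 108.  108.1 108.1 108.2 108.2 108.2] med 108.05
scene [108.3 107.6 107.7 107.9 107.6 107.6 107.8 107.7 108.  122.6 119.9 116.3
 123.6 123.9 123.3 108.9 108.2 108. ] med 108.12
scene3 [108.3 107.6 107.7 107.8 107.6 107.8 107.9 107.6 108.  122.6 119.9 119.6
 115.7 123.3 123.2 109.5 108.2 108. ] med 108.12
wrist1 -0.05 edge -0.5 20.0
wrist1 -0.035 edge -0.5 19.0
wrist1 -0.02 edge -1.0 22.0
wrist1 0 edge 0.5 31.0
wrist1 0.02 edge -0.5 12.0
wrist1 0.035 edge -0.5 11.0
wrist1 0.05 edge 4.5 1.0
wrist2 -0.05 edge -0.5 18.0
wrist2 -0.035 edge -1.0 24.0
wrist2 -0.02 edge -1.0 23.0
wrist2 0 edge -0.5 13.0
wrist2 0.02 edge -0.5 15.0
wrist2 0.035 edge -0.5 15.0
wrist2 0.05 edge -0.5 16.0
[array([-3. , -0.2, 98.3]), 'y-ang', np.float64(-98.39), 'az', np.float64(-0.0016)] shift unit [-9.99998621e-01  1.57517991e-03  5.27052521e-04]
```

apply_moves:
  steps:
    - [0,0,0,-3,0,25,0]
    - [0,0,0,-3,0,50,0]
    - [0,0,0,-3,0,75,0]
    - [0,0,0,-3,0,90,0]
    - [0,0,0,-3,0,98,0]
    - [0,0,0,-3,0,98,0]
    - [0,0,0,-3,0,98,-1]
    - [0,0,0,-3,0,98,-1]
    - [0,0,0,-3,0,98,-1]
    - [0,0,0,-3,0,98,-1]
    - [0,0,0,-3,0,98,-1]
    - [0,0,0,-3,0,98,-1]
  force: 45

```text
time: 8.18
ee_pos: [0.654, -0.2077, 0.1162]
eef_rot: [0.997, -0.073, 0.001, -0.0]
ft_force: [-0.4, 0.7, 4.3]
width: 0.0135
grip_force: 44.9
```

apply_moves:
  steps:
    - [0,0,0,0,0,0.7,-1]
    - [0,0,0,0,0,1.3,-1]
    - [0,0,0,0,0,2,-1]
    - [0,0,0,0,0,2,-1]
    - [0,0,0,0,0,2,-1]

```text
time: 8.6
ee_pos: [0.6541, -0.2076, 0.1161]
eef_rot: [0.997, -0.073, 0.001, -0.001]
ft_force: [-7.1, 4.6, 18.5]
width: 0.014
grip_force: 44.9
```

Run:
```python
from h import *
s=r.read_state(); print({k:np.round(s[k],4) for k in("time","ee_pos","eef_rot","ft_force","torque","width")})
print("unit",R.from_quat(s["eef_rot"]).inv().apply([-XC[0],-XC[1],0]).round(4), "grip xc,yc", ((s["ee_pos"][:2]-E0)@XC).round(4),((s["ee_pos"][:2]-E0)@YC).round(4))
```

```text
{'time': np.float64(8.6), 'ee_pos': array([ 0.6541, -0.2076,  0.1161]), 'eef_rot': array([ 9.973e-01, -7.320e-02,  9.000e-04, -7.000e-04]), 'ft_force': array([-7.1313,  4.5508, 18.5263]), 'torque': array([ 1.0881,  1.8448, -0.1489]), 'width': np.float64(0.014)}
unit [-1.      0.0016 -0.0016] grip xc,yc 0.1588 -0.0007
```

apply_moves:
  steps:
    - [0,0,0,0,0,-1,-1]
    - [0,0,0,-4,0,-1,-1]
    - [0,0,0,-12,0,-1,-1]
    - [0,0,0,-20,0,-1,-1]
    - [0,0,0,-28,0,-1,-1]
    - [0,0,0,-36,0,-1,-1]
    - [0,0,0,-44,0,-1,-1]
    - [0,0,0,-52,0,-1,-1]
    - [0,0,0,-60,0,-1,-1]
    - [0,0,0,-60,0,-1,-1]
    - [0,0,0,-60,0,-1,-1]

```text
time: 9.52
ee_pos: [0.5945, -0.1996, 0.1161]
eef_rot: [0.997, -0.073, 0.001, -0.0]
ft_force: [-3.8, 1.4, 11.6]
width: 0.0138
grip_force: 44.9
```

Run:
```python
from h import *
s=r.read_state(); print({k:np.round(s[k],4) for k in("time","ee_pos","eef_rot","ft_force","torque","width")})
print("grip xc,yc", ((s["ee_pos"][:2]-E0)@XC).round(4),((s["ee_pos"][:2]-E0)@YC).round(4))
ts=[]
for n in ("side","scene"):
    c=r.camera(n); np.savez(n+"4.npz",**c)
    im,xs,ys=ortho(c,.098,-.06,.09,-.065,.065,.0005); ts.append(im[::-1,::-1])
    g=cv2.cvtColor(im,cv2.COLOR_RGB2GRAY).astype(float); o=[]
    i=np.where((xs>.03)&(xs<.07))[0]
    for y in np.arange(-.034,.035,.004):
        j=np.abs(ys-y)<.002; pr=g[i][:,j].mean(1); d=np.median(pr)-pr; d[d<.4*d.max()]=0; o.append((xs[i]*d).sum()/d.sum()*1000)
    print(n,np.round(o,1),"med",np.median(o).round(2))
cv2.imwrite("pics/o4.png",cv2.resize(np.hstack(ts),None,fx=1.4,fy=1.4)[...,::-1])
```

```text
{'time': np.float64(9.5167), 'ee_pos': array([ 0.5945, -0.1996,  0.1161]), 'eef_rot': array([ 9.973e-01, -7.340e-02,  9.000e-04, -2.000e-04]), 'ft_force': array([-3.825 ,  1.3532, 11.5551]), 'torque': array([ 0.3789,  1.0426, -0.0501]), 'width': np.float64(0.0138)}
grip xc,yc 0.0987 -0.0014
side [40.8 41.3 44.6 47.3 47.5 47.3 47.7 47.7 47.8 47.8 47.7 47.9 47.8 47.7
 47.7 44.5 43.  45.6] med 47.58
scene [45.3 46.1 47.3 47.5 47.2 47.7 61.5 58.3 62.1 47.9 46.4 42.8 60.1 51.8
 46.5 49.6 51.5 53.2] med 47.83
```

View pics/o4.png

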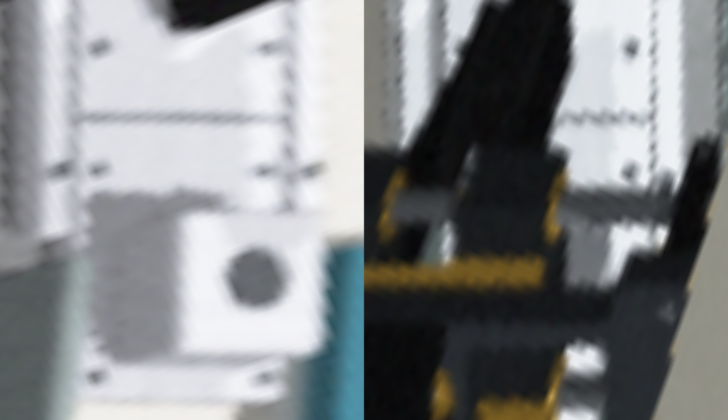

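The left panel (side camera) shows the line sharp at row 118, with the front edge at the lower left. The line reads 47.7 mm after a 60 mm slide. Next I'll measure the edge in the same cameras.

Run:
```python
from h import *
ts=[]
for n in ("side2","side4","scene3","scene"):
    c=dict(np.load(n+".npz"))
    im,xs,ys=ortho(c,.09,-.03,.03,-.065,.065,.0005); ts.append(cv2.resize(im[::-1,::-1],(390,240),interpolation=cv2.INTER_CUBIC))
    g=cv2.cvtColor(im,cv2.COLOR_RGB2GRAY).astype(float); i=np.where(np.abs(xs)<.012)[0]
    for y in (-.057,-.054,-.052,-.03,-.02,0,.02,.03,.052,.054,.057):
        j=np.abs(ys-y)<.0015; pr=g[:,j].mean(1); print(n,y,pr[i][::2].round().astype(int))
cv2.imwrite("pics/o5.png",np.vstack([np.hstack(ts[:2]),np.hstack(ts[2:])])[...,::-1])
```

```text
side2 -0.057 [110 110 110 110 112 113 113 114 115 118 121 126 133 141 152 158 160 161
 160 160 176 201 222 234]
side2 -0.054 [129 128 128 129 130 130 130 130 130 133 141 149 155 160 164 165 165 164
 162 172 189 205 219 230]
side2 -0.052 [135 135 134 135 134 134 134 132 130 137 146 154 160 165 166 167 166 164
 166 175 186 196 207 211]
side2 -0.03 [ 54  61  77  93 101 108 110 111 116 130 144 155 163 165 165 164 162 160
 158 156 165 177 198 220]
side2 -0.02 [101 105 107 102  97  97 101 108 118 129 143 155 160 162 161 157 153 149
 147 152 160 177 200 217]
side2 0 [ 94  93  93  93  93  96 100 108 118 130 144 156 160 160 155 149 145 142
 144 151 160 176 198 214]
side2 0.02 [ 99  97  99 103 106 110 113 118 125 136 148 154 153 150 145 142 142 142
 145 150 162 180 198 212]
side2 0.03 [146 144 141 139 138 137 136 135 133 134 132 128 127 127 127 132 136 139
 142 148 157 179 207 224]
side2 0.052 [ 89  88  89  89  88  87  90  99 112 128 145 153 158 155 149 146 146 145
 144 141 138 135 131 127]
side2 0.054 [ 88  88  90  91  89  88  94 102 115 130 144 154 157 155 152 150 148 147
 147 145 142 140 13
[... 3057 characters left out ...]
23 227 225 220
 217 215 214 211 207 202]
scene 0 [157 181 202 220 231 233 233 234 234 233 232 232 231 230 230 229 229 230
 228 224 220 215 210 204]
scene 0.02 [158 190 218 231 232 232 233 232 231 230 228 220 211 202 189 164 139 114
 104 103 100  93  88  88]
scene 0.03 [148 175 199 218 230 232 232 232 232 232 231 230 230 230 230 230 230 231
 232 234 234 234 234 233]
scene 0.052 [ 78  79  80  81  90 106 122 143 167 189 211 228 230 228 227 229 230 230
 227 226 223 221 220 205]
scene 0.054 [ 78  79  81  83  86  98 113 128 140 154 169 180 182 179 184 192 192 186
 182 183 184 179 174 166]
scene 0.057 [ 81  81  84  87  92  97 107 113 114 111 110 114 112 103  97  96  93  91
  94  96  94  93 100 111]
```

View pics/o5.png

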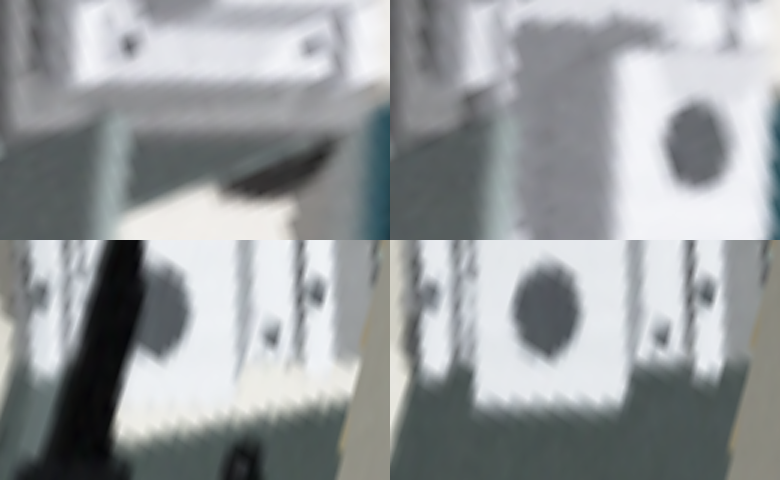

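The line and edge readings disagree between cameras by about 2 mm. The plate is still stable here, with its centre of mass about 23 mm behind the edge. So I'll release it, lift, and take one close wrist picture with the line and the edge together.

apply_moves:
  steps:
    - [0,0,0,0,0,-1,0]
    - [0,0,0,0,0,-1,0]
    - [0,0,0,0,0,-1,0]
    - [0,0,0,0,0,-1,0]
    - [0,0,0,0,0,-1,0]
    - [0,0,0,0,0,-20,0]
    - [0,0,0,0,0,-50,0]
    - [0,0,0,0,0,-80,0]
    - [0,0,0,-10,0,-90,0]
    - [0,0,0,-40,0,-90,0]
    - [0,0,0,-70,0,-90,0]
    - [0,0,0,-100,0,-90,0]
    - [0,0,0,-130,0,-90,0]
    - [0,0,0,-149,0,-90,0]
    - [0,0,0,-149,0,-90,0]
    - [0,0,0,-149,0,-90,0]
    - [0,0,0,-149,0,-90,0]
    - [0,0,0,-149,0,-90,0]

```text
time: 11.12
ee_pos: [0.4475, -0.1776, 0.2046]
eef_rot: [0.997, -0.073, 0.0, 0.0]
ft_force: [-0.0, -0.2, 0.3]
width: 0.0435
grip_force: 0.0
```

Run:
```python
from h import *
s=r.read_state(); print({k:np.round(s[k],4) for k in("time","ee_pos","eef_rot","joint_vel","width")})
c=r.camera("wrist"); np.savez("wrist5.npz",**c); save(c,"wrist5.png"); print(c["position"])
im,xs,ys=ortho(c,.098,.03,.07,-.04,.04,.0005); g=cv2.cvtColor(im,cv2.COLOR_RGB2GRAY).astype(float); o=[]
for y in np.arange(-.034,.035,.004):
    j=np.abs(ys-y)<.002; pr=g[:,j].mean(1); d=np.median(pr)-pr; d[d<.4*d.max()]=0; o.append((xs*d).sum()/d.sum()*1000)
print("line",np.round(o,1),np.median(o).round(2))
im,xs,ys=ortho(c,.09,-.012,.012,-.06,.06,.0005); g=cv2.cvtColor(im,cv2.COLOR_RGB2GRAY).astype(float)
for y in (-.057,-.054,-.052,.052,.054,.057): print(y,g[:,np.abs(ys-y)<.0015].mean(1)[::2].round().astype(int))
```

```text
{'time': np.float64(11.1167), 'ee_pos': array([ 0.4475, -0.1776,  0.2046]), 'eef_rot': array([ 9.973e-01, -7.320e-02,  1.000e-04,  3.000e-04]), 'joint_vel': array([ 0.0019,  0.009 ,  0.0012, -0.0004,  0.0045,  0.0023, -0.0015]), 'width': np.float64(0.0435)}
[ 0.52292272 -0.1900607   0.36829995]
line [40.  41.  48.7 48.7 48.7 48.7 48.8 48.8 49.  49.  60.2 60.8 61.4 61.8
 61.5 40.5 40.3 49.2] 48.82
-0.057 [232 233 232 232 232 232 232 232 232 232 232 174 148 154 157 160 162 163
 161 158 157 156 154 154]
-0.054 [232 232 232 231 231 231 232 232 232 232 232 178 147 151 152 153 154 156
 156 156 157 156 154 154]
-0.052 [232 232 232 231 231 231 232 232 232 232 232 179 149 155 157 158 157 157
 158 181 194 198 197 196]
0.052 [101 100 100 107 115 159 172 174 179 176 153 140 148 149 140 135 136 137
 138 144 149 151 152 151]
0.054 [ 99  94  85  79  76  89 114 131 152 174 169 150 149 142 136 134 134 136
 139 139 139 138 139 141]
0.057 [ 86  80  77  77  76  76  94 110 112 122 117 130 143 145 145 145 146 149
 149 146 145 145 145 143]
```

View pics/wrist5.png

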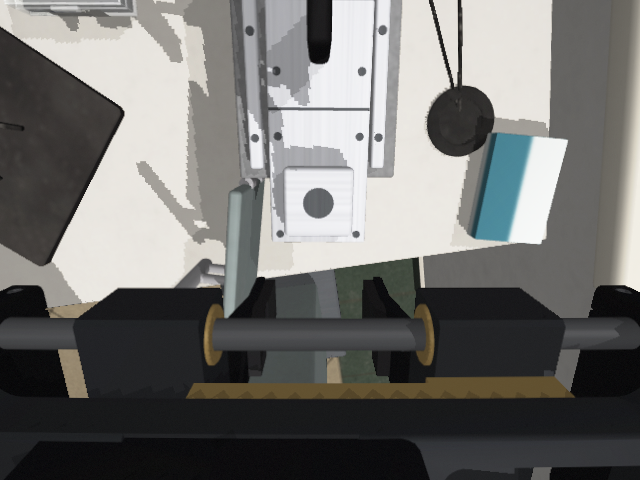

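In this view the line is at row 108 and the cabinet's front edge at row 177. The remaining slide is about 50 mm, which fits the side camera's reading (total about 110). I'll regrasp and slide the rest.

apply_moves:
  steps:
    - [0,0,0,20,0,0,0]
    - [0,0,0,50,0,0,0]
    - [0,0,0,80,0,0,0]
    - [0,0,0,110,0,0,0]
    - [0,0,0,135,0,0,0]
    - [0,0,0,149,0,0,0]
    - [0,0,0,149,0,0,0]
    - [0,0,0,149,0,0,0]
    - [0,0,0,149,0,30,0]
    - [0,0,0,149,0,60,0]
    - [0,0,0,149,0,80,0]
    - [0,0,0,149,0,88,0]
    - [0,0,0,149,0,88,0]
    - [0,0,0,149,0,88,-1]
    - [0,0,0,149,0,88,-1]
    - [0,0,0,149,0,88,-1]
    - [0,0,0,149,0,88,-1]
    - [0,0,0,149,0,88,-1]
    - [0,0,0,149,0,88.5,-1]
    - [0,0,0,149,0,89,-1]
  force: 55

```text
time: 12.83
ee_pos: [0.5945, -0.1994, 0.1169]
eef_rot: [0.997, -0.073, 0.001, -0.0]
ft_force: [-4.8, 3.1, 14.0]
width: 0.0138
grip_force: 55.0
```

```bash
cat > m.py <<'E'
from h import *
s=r.read_state(); print({k:np.round(s[k],4) for k in("time","ee_pos","eef_rot","ft_force","torque","width")})
print("TCP xc,yc", ((s["ee_pos"][:2]-E0)@XC*1000).round(2),((s["ee_pos"][:2]-E0)@YC*1000).round(2))
c=r.camera("side"); P,_=cloud(c)
im,xs,ys=ortho(c,.098,-.02,.07,-.04,.04,.0005); g=cv2.cvtColor(im,cv2.COLOR_RGB2GRAY).astype(float); o=[]
import sys
x=float(sys.argv[1])
i=np.where(np.abs(xs-x)<.012)[0]
for y in np.arange(-.022,.025,.004):
    pr=g[i][:,np.abs(ys-y)<.002].mean(1); d=np.median(pr)-pr; d[d<.4*d.max()]=0; o.append((xs[i]*d).sum()/d.sum()*1000)
print("line",np.round(o,1),np.median(o).round(2))
im,xs,ys=ortho(c,.09,-.012,.012,-.06,.06,.0005); g=cv2.cvtColor(im,cv2.COLOR_RGB2GRAY).astype(float)
for y in (.052,.054,.056,.058): print(y,g[:,np.abs(ys-y)<.0015].mean(1)[::2].round().astype(int))
E
python3 m.py .048
```

```text
{'time': np.float64(12.8333), 'ee_pos': array([ 0.5945, -0.1994,  0.1169]), 'eef_rot': array([ 9.973e-01, -7.340e-02,  6.000e-04, -3.000e-04]), 'ft_force': array([-4.7998,  3.0882, 14.0386]), 'torque': array([ 0.5088,  1.4006, -0.0962]), 'width': np.float64(0.0138)}
TCP xc,yc 98.74 -1.16
line [47.2 47.4 47.7 47.8 47.7 47.8 47.8 47.8 47.9 47.8 47.7 47.6] 47.75
0.052 [ 88  88  89  89  88  86  86  95 106 122 137 142 145 144 142 142 144 144
 142 139 136 134 129 123]
0.054 [ 89  88  89  89  87  87  93  99 111 126 136 142 143 142 141 142 144 145
 145 143 142 139 136 128]
0.056 [ 90  90  89  88  87  92  97 104 115 127 136 142 142 142 141 141 143 145
 145 144 143 143 141 135]
0.058 [ 91  90  88  86  89  94 100 107 115 125 135 139 142 141 138 138 139 140
 141 141 140 140 138 136]
```

Run:
```python
from h import *
for n in ("wrist5","side4"):
    c=dict(np.load(n+".npz")); im,xs,ys=ortho(c,.098,-.062,-.040,-.04,.04,.0005); g=cv2.cvtColor(im,cv2.COLOR_RGB2GRAY).astype(float)
    for y in (-.03,-.02,-.01,0,.01,.02,.03): 
        pr=g[:,np.abs(ys-y)<.002].mean(1); print(n,y,pr[::2].round().astype(int))
    im,xs,ys=ortho(c,.098,.01,.06,-.05,.05,.0005); g=cv2.cvtColor(im,cv2.COLOR_RGB2GRAY).astype(float)
c=dict(np.load("wrist5.npz")); im,xs,ys=ortho(c,.098,-.045,-.03,-.045,.045,.0005); g=cv2.cvtColor(im,cv2.COLOR_RGB2GRAY).astype(float).mean(0); d=np.abs(np.gradient(g)); print("plate sides",[(ys[k]*1000).round(1) for k in np.argsort(d)[-6:]])
```

```text
wrist5 -0.03 [232 233 232 232 232 232 232 232 232 232 230 235 240 239 213 158 131 124
 118 140 207 238]
wrist5 -0.02 [232 232 232 232 233 233 233 233 232 232 227 231 240 241 241 227 220 229
 236 237 238 239]
wrist5 -0.01 [232 232 232 232 232 232 232 233 233 232 221 215 223 224 224 214 217 229
 235 236 238 239]
wrist5 0 [233 233 233 233 233 232 233 232 233 232 231 227 224 225 225 217 223 231
 234 236 238 239]
wrist5 0.01 [232 232 232 233 233 233 233 233 232 232 230 223 220 220 220 210 218 230
 233 235 237 238]
wrist5 0.02 [223 224 221 218 218 219 219 219 219 220 206 204 222 223 223 214 218 228
 233 235 236 238]
wrist5 0.03 [216 216 216 217 216 216 216 216 216 215 215 217 221 222 208 154 114 100
 100 114 152 205]
side4 -0.03 [136 138 138 136 134 134 134 143 172 202 221 236 234 226 206 180 164 158
 167 195 217 218]
side4 -0.02 [167 162 162 167 174 182 186 190 201 214 229 237 241 241 241 241 241 239
 234 226 212 195]
side4 -0.01 [239 239 239 239 239 237 230 221 216 214 218 224 227 225 225 225 226 225
 224 219 212 201]
side4 0 [238 239 239 239 238 236 233 226 219 219 223 227 228 228 227 227 227 227
 224 220 209 196]
side4 0.01 [239 239 239 239 238 238 232 225 220 218 219 222 224 225 224 225 225 225
 225 220 211 198]
side4 0.02 [239 240 240 239 239 237 233 225 216 215 222 228 230 230 229 229 229 228
 227 224 214 195]
side4 0.03 [239 239 239 239 239 239 235 228 221 219 220 225 226 216 201 176 152 145
 146 169 195 210]
plate sides [np.float64(36.0), np.float64(23.5), np.float64(24.0), np.float64(43.0), np.float64(44.0), np.float64(43.5)]
```

apply_moves:
  steps:
    - [0,0,0,-6,0,0,-1]
    - [0,0,0,-12,0,0,-1]
    - [0,0,0,-18,0,0,-1]
    - [0,0,0,-24,0,0,-1]
    - [0,0,0,-30,0,0,-1]
    - [0,0,0,-36,0,0,-1]
    - [0,0,0,-42,0,0,-1]
    - [0,0,0,-46,0,0,-1]
    - [0,0,0,-49,0,0,-1]
    - [0,0,0,-50,0,0,-1]
    - [0,0,0,-50,0,0,-1]
    - [0,0,0,-50,0,0,-1]
    - [0,0,0,-50,0,0,-1]

```text
time: 13.97
ee_pos: [0.5465, -0.1923, 0.117]
eef_rot: [0.997, -0.073, 0.002, 0.0]
ft_force: [4.8, -1.2, 6.3]
width: 0.0135
grip_force: 55.0
```

```bash
python3 m.py -.002
```

```text
{'time': np.float64(13.9667), 'ee_pos': array([ 0.5465, -0.1923,  0.117 ]), 'eef_rot': array([ 9.973e-01, -7.320e-02,  2.100e-03,  2.000e-04]), 'ft_force': array([ 4.7543, -1.1644,  6.3021]), 'torque': array([-0.1921, -0.7924,  0.018 ]), 'width': np.float64(0.0135)}
TCP xc,yc 50.22 -1.11
line [-1.  -1.  -1.  -0.6 -0.9 -0.8 -0.5 -0.5 -0.6 -1.  -0.8 -0.6] -0.77
0.052 [ 90  90  90  90  88  84  86  95 108 124 137 142 144 144 143 143 143 143
 143 142 138 134 130 125]
0.054 [ 90  90  90  89  87  86  92  99 112 128 137 140 142 142 142 142 143 144
 145 144 142 140 138 130]
0.056 [ 90  90  90  89  88  92  98 106 116 128 136 140 141 141 140 142 143 144
 144 144 144 144 142 135]
0.058 [ 90  91  90  89  91  96 102 108 116 125 134 138 142 140 138 138 140 140
 140 141 142 143 139 134]
```

apply_moves:
  steps:
    - [0,0,0,-0.7,0,0,-1]
    - [0,-0.003,0,-1.5,0,0.3,-1]
    - [0,-0.006,0,-1.5,0,0.6,-1]
    - [0,-0.006,0,-1.5,0,0.8,-1]
    - [0,-0.006,0,-1.5,0,0.8,-1]
    - [0,-0.006,0,-1.5,0,0.8,-1]

```text
time: 14.52
ee_pos: [0.5456, -0.1922, 0.1168]
eef_rot: [0.997, -0.073, -0.0, -0.0]
ft_force: [3.7, 0.2, 10.8]
width: 0.0136
grip_force: 55.0
```

```bash
python3 m.py -.002 | head -3
```

```text
{'time': np.float64(14.5167), 'ee_pos': array([ 0.5456, -0.1922,  0.1168]), 'eef_rot': array([ 9.973e-01, -7.310e-02, -2.000e-04, -0.000e+00]), 'ft_force': array([ 3.6846,  0.2474, 10.793 ]), 'torque': array([-0.0159, -0.7484,  0.0491]), 'width': np.float64(0.0136)}
TCP xc,yc 49.3 -1.1
line [-2.1 -1.9 -1.5 -1.5 -1.7 -2.  -1.9 -1.6 -1.7 -1.5 -1.5 -1.5] -1.66
```

apply_moves:
  steps:
    - [0,0,0,-0.4,0,0,-1]
    - [0,0,0,-0.8,0,0,-1]
    - [0,0,0,-0.8,0,0,-1]
    - [0,0,0,-0.8,0,0,-1]

```text
time: 14.9
ee_pos: [0.5454, -0.1922, 0.1168]
eef_rot: [0.997, -0.073, 0.0, 0.0]
ft_force: [6.8, -0.9, 8.4]
width: 0.0137
grip_force: 55.0
```

```bash
python3 m.py -.002 | head -3
python3 - <<'E'
from h import *
c=r.camera("side"); P,_=cloud(c); X=P.reshape(-1,3); X=X[np.isfinite(X[:,0])]
d=X[:,:2]-E0; x=d@XC; y=d@YC
m=(np.abs(y)<.034)&(x>-.098)&(x<.028)&(np.abs(X[:,2]-.098)<.008)&~((x<-.02)&(x>-.09)&(np.abs(y)<.03))
A=np.c_[x[m],y[m],np.ones(m.sum())]; print("plate plane",np.linalg.lstsq(A,X[m][:,2],rcond=None)[0],m.sum())
m=(X[:,2]>.112)&(X[:,2]<.121)&(X[:,0]<.5)&(X[:,0]>.36)&(X[:,1]>-.15)&(X[:,1]<-.09)
l=cv2.fitLine(X[m][:,:2].astype(np.float32),cv2.DIST_HUBER,0,.001,.001).ravel(); print("door dir",np.degrees(np.arctan2(l[1],l[0])))
E
```

```text
{'time': np.float64(14.9), 'ee_pos': array([ 0.5454, -0.1922,  0.1168]), 'eef_rot': array([ 9.973e-01, -7.300e-02,  4.000e-04,  2.000e-04]), 'ft_force': array([ 6.8293, -0.9079,  8.3582]), 'torque': array([-0.2294, -1.4477, -0.0075]), 'width': np.float64(0.0137)}
TCP xc,yc 49.04 -1.09
line [-2.2 -2.  -2.  -2.  -2.  -2.  -2.  -1.8 -1.8 -1.9 -2.  -1.9] -1.97
plate plane [-0.00384645 -0.0060412   0.0979393 ] 570
door dir -15.078591
```

```bash
python3 -c "
from bench import r
print(r.close_job())"
```

```text
the job is handed in; nothing more can be done
None
```

The job is handed in: the door is open to about 1.7 rad, and the plate is slid out level with its scribed line over the cabinet's front edge (within about 0.5 mm by my measurement), still held down by the fingers.

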